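# Close up the soap row to the click

### The job

Close up the row of soap bars on the packing jig: with the fingertips, push the white plastic pusher plate from behind along its rail towards the bars until its spring plunger rides over the first ridge and clicks into the catch, do not force it on past the catch, then let go and move clear. Do not pinch the plate, do not touch its rubber front or the plunger, do not touch or lift the soap bars yourself, and leave everything else where it stands.

Things in the scene. Friction and masses are not known exactly. Their poses are not given: they have to be found in the camera images.
- jig: Fixed pine board 18 mm thick on the table. +y is the way the pusher travels and the row runs, +x is the rail side. Origin on the table top under the channel's centre line and under the pusher at joint 0; the board spans y -110 to +325, x -150 to +110 mm. Two pine guides at x -47 and +47 (8 mm thick, tops 32 mm above the table) bound the bar channel, empty behind the pusher. Ledge at x below -55.
- pusher (a joint): Travel of the pusher along the jig's +y (m), end stop at 0.14; starts at 0 to 0.03, must go 0.05 to 0.12 further. Stays where left. Sliding takes about 1 N, up to 4 N with bars ahead; riding up the first ridge about 7 to 10 N; then the force falls away and it goes the last 3 to 4 mm by itself into the catch. Forcing it over the second, steeper ridge takes 16 to 20 N.
- pusher_back (a point): Centre of the pusher's flat back face, 60 mm above the table; axes as the jig's: push it to +y. The pusher is an upright white plastic plate 100 mm wide (x), 16 thick, from 36 to 84 mm above the table (78 wide below that, down to 20). On the +x side an aluminium arm, 40 to 48 mm above the table, joins it to a low black carriage sunk in the rail.
- pusher_face: Rubber facing on the front (+y side) of the plate, 78 mm wide, 6 mm thick, 25 to 75 mm above the table; origin at the jig's level on the table, 12 mm ahead (+y) of the back face; its front surface lies 22 mm ahead of the back face. It is for the bars only.
- plunger: Spring plunger standing in the carriage: a steel pin with an 8 mm roller at its foot and a black knob 14 mm across, knob top 66 mm above the table. Origin under the roller, 76 mm to the +x side of the plate's centre and 12 mm ahead of the back face. It rises by up to 5 mm over a ridge and drops again; leave it to its spring.
- pusher_index (a point): Point under the plunger on the pusher, 22 mm above the table, 76 mm to the +x side of the plate's centre and 12 mm ahead (+y) of the back face. It is in the catch when it lies over catch.
- strip: Fixed steel setting strip with the catch and the row's aluminium end plate, clamped at another place along the jig each time; axes as the jig's. Origin on the table under the channel's centre line, level (in y) with the catch. End plate across the channel at y +181 to +193 mm, 76 mm high. A steel saddle block (10 x 16 mm, top 44 mm above the table) at x +103 marks the catch outside the rail.
- rail (a point): A point midway along the aluminium U rail on the jig, at its floor 22 mm above the table, 76 mm to the +x side of the channel's centre line; axes as the jig's. The rail runs along y; its cheeks stand at 57 and 95 mm from the channel's centre line, tops 38 mm above the table.
- catch (a point): Middle of the catch, in the rail, 76 mm to the +x side of the channel's centre line, 22 mm above the table: a notch between two steel ridges 5 mm high, 24 wide, crests 6 mm before (-y) and 5.4 mm beyond (+y) this point. With the pusher home its back face is 12 mm short (-y) of this point and the row has 6 mm of play.
- bar1: Soap bar 1 of the row (1 is next to the pusher), mauve, rounded, 80 mm across the channel, 55 mm along it, 30 mm high, about 130 g, loose on the jig board (18 mm above the table) in the channel between pusher and end plate, with gaps. Origin: centre of its underside.
- bar2: Soap bar 2 of the row (1 is next to the pusher), mauve, rounded, 80 mm across the channel, 55 mm along it, 30 mm high, about 130 g, loose on the jig board (18 mm above the table) in the channel between pusher and end plate, with gaps. Origin: centre of its underside.
- bar3: Soap bar 3 of the row (1 is next to the pusher), mauve, rounded, 80 mm across the channel, 55 mm along it, 30 mm high, about 130 g, loose on the jig board (18 mm above the table) in the channel between pusher and end plate, with gaps. Origin: centre of its underside.
- spare_bar: Bystander: a like soap bar lying on the jig's ledge beside the row, 30 mm high. Origin: centre of its underside.
- tape: Bystander: cardboard ring 76 mm across, 24 mm high, on the jig's ledge beside the pusher. Origin: centre of its underside.
- brush: Bystander: hand brush lying on the table to the right of the jig.
- jar: Bystander: jar 60 mm across, 75 mm high, right of the jig. Origin: centre of its underside.
- carton: Bystander: small carton 90 x 70 x 50 mm, right of the jig. Origin: centre of its underside.
- mug: Bystander: white mug 90 mm high, left of the jig. Origin: centre of its underside.
- stamp: Bystander: turned wooden soap stamp 48 mm across, 74 mm high, left of the jig. Origin: centre of its underside.
Things that resemble listed ones, but are neither listed nor needed, are in the scene too. What is shaped like the bar1 but turquoise or yellow is not meant. What is shaped like the bar2 but red is not meant.

How it is judged:
At the end, for the whole second after the job is handed in: The pusher is at rest in the catch (its index within 2.5 mm of the catch), the three bars lie flat and still in the channel, closed up between the pusher and the end plate (horizontal distance between pusher_index and catch below 0.0025 m and velocity of joint pusher between -0.01 and 0.01 m/s and linear speed of each of bar1, bar2, bar3 below 0.01 m/s and angle between each of bar1, bar2, bar3's own z axis and vertical below 0.1 rad and z of each of bar1, bar2, bar3 in the frame of catch below 0.004 m and x of bar1 in the frame of strip between -0.008 and 0.008 m and x of bar2 in the frame of strip between -0.008 and 0.008 m and x of bar3 in the frame of strip between -0.008 and 0.008 m and y of bar1 in the frame of strip above 0.03 m and y of bar3 in the frame of strip below 0.157 m); the robot touches nothing.
It fails at once if the pusher is forced past the catch (more than 5 mm) (y of pusher_index in the frame of strip above 0.005 m).
It fails at once if the fingers touch the rubber front of the pusher (pinching it) or the plunger (contact force between the fingers and pusher_face above 0.5 N or contact force between the fingers and plunger above 0.5 N).
It fails at once if the fingers touch a soap bar of the row (contact force between the fingers and bar1 above 0.5 N or contact force between the fingers and bar2 above 0.5 N or contact force between the fingers and bar3 above 0.5 N).
It fails at once if a soap bar of the row is lifted or tipped (z of any of bar1, bar2, bar3 in the frame of jig above 0.028 m or angle between any of bar1, bar2, bar3's own z axis and vertical above 0.35 rad).
It fails at once if a bystander is moved by more than 15 mm (distance of any of spare_bar, tape, brush, jar, carton, mug, stamp from where it was at the start of the episode above 0.015 m).
It also fails if it takes over 48 s, if anything falls off the work surface, if the arm or the gripper's body presses on something with over 40 N, if the wrist force passes 120 N, or if a joint passes its speed limit or range.

### The arm

A 6-joint arm with a two-finger parallel gripper is mounted at the origin on the work surface. World frame = base frame: x ahead of the robot, y to its left, z up, the work surface at z = 0. Lengths are in m, angles in rad, forces in N, time in s.
With the tool pointing down it reaches from about 0.35 to 0.975 m from the base axis. Payload 4.9 kg.
Tool frame: the origin (TCP) lies on the mounting face of the last link; the fingertips stand 173 mm ahead of it and the grasp point (between the pads) lies 155 mm ahead of it; z points along the fingers, y is the direction in which the jaws open and shut (so a half turn about z gives the same grasp; the last joint's range is limited). The gripper opens to 85 mm and grips with 20 to 120 N. Pads are 22 mm wide; open, the fingers measure 114 mm over their backs; the gripper's body (76 mm by 85 mm) begins 54 mm behind the grasp point. The pads swing forward as they close: fully open they stand 13 mm farther back than shut.
Start: joints at [-1.458, 0.053, 1.613, -0, 1.476, -0.119], TCP at [0.144, -0.608, 0.405] pointing down, gripper open.
Joint ranges: [-3.01, 3.01], [-1.01, 2.22], [0.06, 2.58], [-1.02, 4.17], [0.09, 2.62], [-3.14, 3.14]. Speed limits (rad/s): [2.57, 2.57, 3.14, 3.14, 3.14, 3.14].

### API

Orientations are given as a unit quaternion [w, x, y, z].
In Python, from plant import manip gives the robot as it stands.
- The arm moves only by the tool play_rows, never from a script. Its argument "increments" is a list of rows, each an object with "offset": the shift along the tool's x, y, z in mm, a list of three; "twist": the turn about the tool's z in rad; "grip": the opening, from 0 (shut) to 1 (fully open). In form: [{"offset": [dx, dy, dz], "twist": twist, "grip": grip}, ...]. A call has 1 to 5 rows; each row is the pose to reach, as a shift and turn from the pose commanded when the call began, along the tool's axes at that moment; what a row does not reach only later rows make up. A row lasts 1/12 s, in which the tool goes at most 41.7 mm and 7.16 degrees, less where a joint would pass 70% of its speed; a pose out of reach is approached as far as the arm can. A call with a gripper value outside its range is refused whole. The fingers move at their own pace and stop on an object; the grip force is fixed at half the most. Time passes only in rows, so rows that repeat a pose let the fingers close. It gives the time, the measured TCP pose, the force and the opening at its end, in the units of the state.
- manip.state(): the state, without advancing time (a new reading comes with each control period).
- manip.grab_frame(name): name is "scene" or "top" or "wrist"; returns the picture (400x640x3 uint8, blue, green, red); there is no depth.
- manip.get_calibration(name): a dict with "fx", "fy", "cx", "cy" (pixels), "T" (4x4, takes a point from camera to world coordinates). Camera axes: x right, y down, z forward; pixel columns grow to the right and rows downward; lengths in m; the calibration is good to about 2 mm. A picture is of the moment at which its call begins: read the wrist's pose just before it. get_calibration takes no time and is no camera call; for the wrist camera it gives the pose at the moment of the call.
- manip.job_done(): hands the job in, once; it reports no verdict.
Trained networks look in the newest picture that a camera, given by its name, has taken for a name from the list of things; names that differ only in an ending like _2 or _b are one class to them, and where a whole thing is asked for, a point or a joint stands for the part that bears it (a point fixed in the world has none). Each returns a list of dicts, best first, with "p" (0 to 1); they miss things now and then, are a little off and sometimes report something else, mostly with a low value. They report only what shows in the picture. A call takes as long as a camera call. They do not tell look-alikes from the thing itself.
- manip.boxes_of(query, camera): "xyz" ([x, y, z] in m, in the coordinates of the camera as it stood for that picture, good to about 4 mm: the middle of the surface that is visible of it).
- manip.tip_of(query, camera): "xyz" ([x, y, z] in m, in the coordinates of the camera as it stood for that picture, good to about 4 mm: a listed point, or the origin of a listed thing).
The state is a dict: "time": time; "joint_pos": joint angles; "joint_vel": joint speeds; "joint_efforts": joint torques, N m; "tool_pos": TCP position; "tool_rot": TCP orientation; "contact_force": force on the tool from outside, world axes, zero at the start; "ft_torque": the same for the moment, N m; "gripper_width": opening from 0.0 (shut) to 1.0 (fully open).
Only numpy, scipy, OpenCV 4.12 (cv2) and the standard library are available. Lean on these libraries where they do the work, as an engineer would, in place of code of your own. Each camera call takes 0.05 s, during which the arm holds its last target. There are 200 camera calls.

## Working session

There is one attempt and no reset: what is moved stays moved. The work goes in short steps, Python scripts to look and compute and a tool call to move; the robot and the scene stay as the last step left them, time stands still between calls to the robot, and variables do not carry over. Pictures are saved under pics/ and viewed, about 8 in all and at most 12, crops included, and the job is handed in when it is done.

Besides the shell and the picture viewer there is one more tool, called after "Emit:" by a JSON object that holds its "api" and its "payload". play_rows: Moves the arm, as the interface text tells. Its arguments: {"type":"object","properties":{"increments":{"type":"array"}},"required":["increments"]}

```bash
mkdir -p pics
cat > h.py <<'E'
import numpy as np, cv2
from plant import manip
def look(cam,qs,tips=True,save=None):
    im=manip.grab_frame(cam); K=manip.get_calibration(cam); T=np.array(K["T"])
    if save: cv2.imwrite("pics/"+save,im)
    for q in qs:
        for d in (manip.tip_of if tips else manip.boxes_of)(q,cam)[:3]:
            p=np.array(d["xyz"]); w=T@np.r_[p,1]
            print(cam,q,round(d["p"],2),w[:3].round(4),"px",round(K["fx"]*p[0]/p[2]+K["cx"]),round(K["fy"]*p[1]/p[2]+K["cy"]))
    return im,K
E
python3 - <<'E'
from h import *
s=manip.state();print(s["time"],s["tool_pos"],s["tool_rot"],s["contact_force"],s["gripper_width"])
a,_=look("top",["jig","pusher_back","pusher_index","catch","rail","strip","plunger","bar1","tape"])
b,_=look("scene",["jig","pusher_back","pusher_index","catch","strip"])
print(manip.state()["time"])
cv2.imwrite("pics/t.png",a);cv2.imwrite("pics/s.png",b)
E
```

```text
0.0 [ 0.14358787 -0.6079998   0.40343577] [-1.05332714e-03  9.93287332e-01  1.15668346e-01  1.14634817e-05] [ 0.57115671 -1.42102448  0.31646896] 1.0000961726152757
top jig 0.78 [ 0.6233 -0.169   0.0022] px 370 180
top jig 0.66 [0.6157 0.0664 0.0144] px 296 181
top jig 0.4 [ 0.6995 -0.0725  0.0224] px 340 155
top pusher_back 0.82 [ 0.6302 -0.1694  0.057 ] px 372 176
top pusher_index 0.79 [ 0.705  -0.1515  0.0203] px 365 154
top catch 0.63 [ 0.7015 -0.0717  0.0206] px 340 155
top rail 0.67 [ 0.6989 -0.0546  0.0257] px 334 155
top strip 0.31 [0.518  0.0609 0.017 ] px 297 212
top bar1 0.92 [ 0.3589 -0.2142  0.0004] px 384 264
top bar1 0.87 [0.6172 0.0009 0.0162] px 316 181
top bar1 0.82 [0.6196 0.066  0.0136] px 296 180
top tape 0.46 [ 0.5262 -0.1978  0.0158] px 379 210
scene jig 0.84 [ 0.6329 -0.1679 -0.0022] px 265 200
scene jig 0.74 [ 0.5259 -0.2013  0.02  ] px 283 168
scene jig 0.25 [0.6163 0.0642 0.0179] px 327 243
scene pusher_back 0.9 [ 0.6338 -0.1703  0.0612] px 262 188
scene pusher_back 0.66 [ 0.528  -0.1979  0.0153] px 283 170
scene pusher_index 0.7 [ 0.7036 -0.1563  0.0218] px 248 214
scene catch 0.89 [ 0.6991 -0.074   0.018 ] px 270 231
scene catch 0.34 [ 6.547e-01 -4.584e-01  2.000e-04] px 195 149
scene catch 0.22 [0.6138 0.0604 0.018 ] px 327 241
0.8
```

View pictures.

Run:
```python
import cv2
a=cv2.imread("pics/t.png");b=cv2.imread("pics/s.png")
cv2.imwrite("pics/t2.png",cv2.resize(a[110:260,210:440],None,fx=3.4,fy=3.4,interpolation=cv2.INTER_CUBIC))
```

```text
(no output)
```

View pics/s.png

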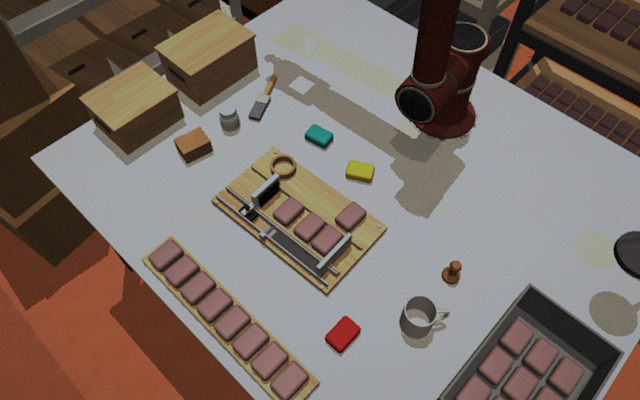

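View pics/t2.png

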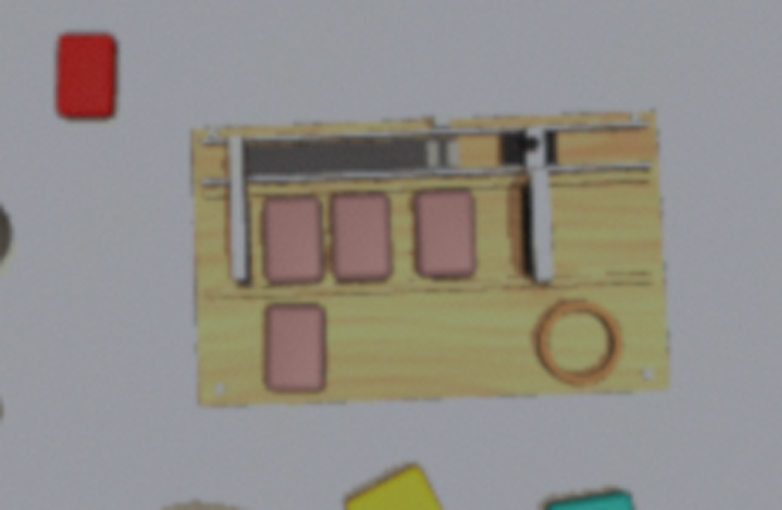

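Top crop: pusher plate at about (540,220), arm and knob at (530,143), three mauve channel bars at (445,233), (361,237) and (293,240), and the catch ridges at (440,152). The tape is at (577,342) and the spare bar at (295,347), both on the ledge. The lookalikes (red, yellow and turquoise bars) lie off the jig. Jig yaw is about +2.2°, and the catch is about 80 mm ahead of the index. I'll set out now.

Emit:
{"api": "play_rows", "payload": {"increments": [{"offset":[35,-15.5,0],"twist":0,"grip":0},{"offset":[70,-31,0],"twist":0,"grip":0},{"offset":[105,-46.5,0],"twist":0,"grip":0},{"offset":[140,-62,0],"twist":0,"grip":0},{"offset":[175,-78,0],"twist":0,"grip":0}]}}

```text
time: 1.22
tool_pos: [0.297, -0.491, 0.4049]
tool_rot: [0.0, 0.993, 0.115, 0.0]
contact_force: [0.9, -0.8, 0.4]
gripper_width: 0.298
```

Emit:
{"api": "play_rows", "payload": {"increments": [{"offset":[35,-15.5,0],"twist":0,"grip":0},{"offset":[70,-31,0],"twist":0,"grip":0},{"offset":[105,-46.5,0],"twist":0,"grip":0},{"offset":[140,-62,0],"twist":0,"grip":0},{"offset":[175,-78,0],"twist":0,"grip":0}]}}

```text
time: 1.63
tool_pos: [0.4496, -0.3746, 0.405]
tool_rot: [0.0, 0.993, 0.116, 0.0]
contact_force: [0.0, 0.1, 1.0]
gripper_width: 0.004
```

Emit:
{"api": "play_rows", "payload": {"increments": [{"offset":[35,-15.5,0],"twist":0,"grip":0},{"offset":[70,-31,0],"twist":0,"grip":0},{"offset":[105,-46.5,0],"twist":0,"grip":0},{"offset":[140,-62,0],"twist":0,"grip":0},{"offset":[175,-78,0],"twist":0,"grip":0}]}}

```text
time: 2.05
tool_pos: [0.6021, -0.2584, 0.4048]
tool_rot: [0.0, 0.993, 0.116, 0.0]
contact_force: [0.9, -0.7, 0.3]
gripper_width: 0.0
```

Emit:
{"api": "play_rows", "payload": {"increments": [{"offset":[18,-8,30],"twist":-0.12,"grip":0},{"offset":[38,-16,50],"twist":-0.24,"grip":0},{"offset":[38,-16,70],"twist":-0.36,"grip":0},{"offset":[38,-16,90],"twist":-0.48,"grip":0},{"offset":[38,-16,90],"twist":-0.6,"grip":0}]}}

```text
time: 2.47
tool_pos: [0.6331, -0.2343, 0.3085]
tool_rot: [-0.004, 0.913, 0.407, -0.003]
contact_force: [-0.7, -0.2, -0.4]
gripper_width: 0.001
```

Emit:
{"api": "play_rows", "payload": {"increments": [{"offset":[0,0,0],"twist":-0.12,"grip":0},{"offset":[0,0,0],"twist":-0.24,"grip":0},{"offset":[0,0,0],"twist":-0.36,"grip":0},{"offset":[0,0,0],"twist":-0.48,"grip":0},{"offset":[0,0,0],"twist":-0.6,"grip":0}]}}

```text
time: 2.88
tool_pos: [0.6341, -0.2356, 0.3147]
tool_rot: [-0.0, 0.753, 0.659, -0.0]
contact_force: [0.2, -0.3, 0.5]
gripper_width: -0.003
```

Emit:
{"api": "play_rows", "payload": {"increments": [{"offset":[0,0,0],"twist":-0.1,"grip":0},{"offset":[0,0,0],"twist":-0.177,"grip":0},{"offset":[0,0,0],"twist":-0.177,"grip":0},{"offset":[0,0,0],"twist":-0.177,"grip":0}]}}

```text
time: 3.22
tool_pos: [0.6341, -0.2356, 0.3147]
tool_rot: [-0.0, 0.694, 0.72, 0.0]
contact_force: [0.3, -0.3, -0.5]
gripper_width: 0.002
```

Run:
```python
from h import *
s=manip.state();print(s["time"],s["tool_pos"],s["tool_rot"],s["contact_force"],s["gripper_width"],s["joint_pos"])
for i in range(2):
  a,_=look("wrist",["jig","pusher_back","pusher_index","catch","rail","strip","plunger"],save="w1.png")
a,_=look("top",["pusher_back","pusher_index","catch"])
a,_=look("scene",["pusher_back","pusher_index","catch"])
```

```text
3.2167 [ 0.63411115 -0.23562978  0.31468365] [-1.03517232e-05  6.94271138e-01  7.19713545e-01  1.85570239e-05] [ 0.30872664 -0.30582243 -0.45200472] 0.0016670764725526237 [-4.65692268e-01  2.37099411e-01  1.56275962e+00  4.27051232e-05
  1.34174236e+00 -5.01684903e-01]
wrist jig 0.71 [ 0.6282 -0.1696  0.0007] px 318 102
wrist pusher_back 0.63 [ 0.6268 -0.1602  0.0598] px 315 91
wrist pusher_index 0.79 [ 0.7043 -0.1521  0.0225] px 426 82
wrist catch 0.16 [ 0.702  -0.1534  0.0227] px 423 84
wrist rail 0.23 [ 0.7037 -0.1522  0.0195] px 424 82
wrist strip 0.66 [ 0.7057 -0.1548  0.0186] px 426 86
wrist plunger 0.88 [ 0.7011 -0.1548  0.0226] px 421 86
wrist plunger 0.29 [ 0.5139 -0.458  -0.0026] px 200 382
wrist jig 0.93 [ 6.280e-01 -1.666e-01 -5.000e-04] px 318 98
wrist pusher_back 0.94 [ 0.6319 -0.1646  0.0585] px 324 99
wrist pusher_back 0.46 [ 6.548e-01 -4.629e-01  5.000e-04] px 334 392
wrist pusher_index 0.75 [ 0.7035 -0.1519  0.0205] px 424 82
wrist catch 0.45 [ 0.7044 -0.15    0.0195] px 426 79
wrist rail 0.69 [ 0.6258 -0.1656  0.0567] px 314 100
wrist plunger 0.8 [ 0.7012 -0.1542  0.0212] px 421 85
top pusher_back 0.69 [ 0.6303 -0.1731  0.061 ] px 373 176
top pusher_back 0.59 [ 0.5123 -0.4579  0.0006] px 461 216
top pusher_back 0.52 [0.6149 0.0634 0.0143] px 297 181
top pusher_index 0.61 [ 0.7034 -0.1506  0.0186] px 364 154
top catch 0.85 [ 0.7006 -0.0731  0.0215] px 340 155
scene pusher_back 0.76 [ 0.6298 -0.175   0.0609] px 262 186
scene pusher_index 0.88 [ 0.7019 -0.1544  0.021 ] px 249 214
scene catch 0.79 [ 0.6969 -0.0738  0.0211] px 270 230
```

View pics/w1.png

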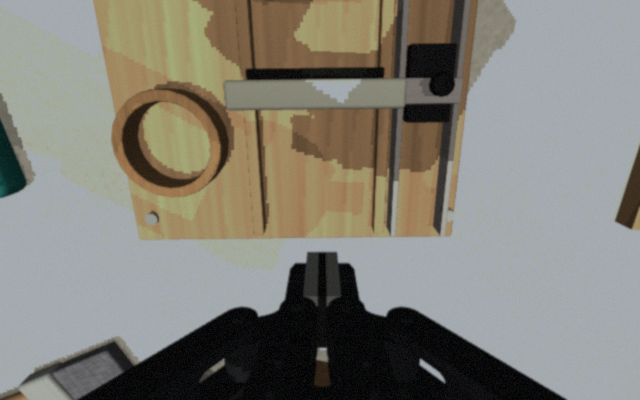

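Wrist view: plate top edge at x 225–405, y 82–108. The fingers are at (322,265), centred on the plate and square to the jig. The channel behind the plate is empty, and the tape is clear at (172,142). I'll descend and close in.

Emit:
{"api": "play_rows", "payload": {"increments": [{"offset":[0,0,40],"twist":0,"grip":0},{"offset":[5,0,75],"twist":0,"grip":0},{"offset":[20,0,87],"twist":0,"grip":0},{"offset":[35,0,87],"twist":0,"grip":0},{"offset":[35,0,87],"twist":0,"grip":0}]}}

```text
time: 4.83
tool_pos: [0.6325, -0.1975, 0.2271]
tool_rot: [-0.002, 0.693, 0.721, 0.0]
contact_force: [-0.6, -0.8, 1.2]
gripper_width: 0.003
```

Run:
```python
from h import *
s=manip.state();print(s["time"],s["tool_pos"],s["contact_force"])
a,_=look("wrist",["pusher_back","pusher_index","catch"],save="w2.png")
a,_=look("scene",["pusher_back","pusher_index","catch"],save="s2.png")
cv2.imwrite("pics/s2.png",cv2.resize(a[130:300,190:400],None,fx=3.4,fy=3.4,interpolation=cv2.INTER_CUBIC))
```

```text
4.8333 [ 0.63254773 -0.1974929   0.22707487] [-0.62326349 -0.7807455   1.19116882]
wrist pusher_back 0.63 [ 0.6283 -0.165   0.0618] px 314 203
wrist pusher_index 0.77 [ 0.7031 -0.1508  0.0221] px 463 157
scene pusher_back 0.94 [ 0.6306 -0.1699  0.0602] px 263 187
scene pusher_index 0.58 [ 0.706  -0.1527  0.0228] px 248 215
scene catch 0.66 [ 0.6977 -0.072   0.0215] px 270 230
```

View pics/s2.png

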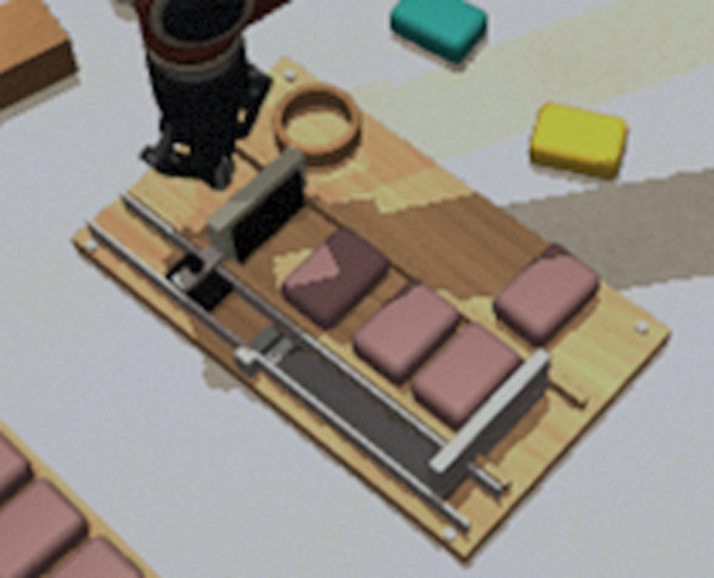

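The scene crop shows the fingers just behind the plate at (215,170), with the saddle block at (255,355). I'll advance slowly to contact.

Emit:
{"api": "play_rows", "payload": {"increments": [{"offset":[4,0,0],"twist":0,"grip":0},{"offset":[8,0,0],"twist":0,"grip":0},{"offset":[11,0,0],"twist":0,"grip":0},{"offset":[14,0,0],"twist":0,"grip":0},{"offset":[17,0,0],"twist":0,"grip":0}]}}

```text
time: 5.65
tool_pos: [0.632, -0.1832, 0.2276]
tool_rot: [-0.0, 0.693, 0.72, -0.0]
contact_force: [-0.6, 0.0, -1.2]
gripper_width: 0.005
```

Emit:
{"api": "play_rows", "payload": {"increments": [{"offset":[2,0,0],"twist":0,"grip":0},{"offset":[5,0,0],"twist":0,"grip":0},{"offset":[8,0,0],"twist":0,"grip":0},{"offset":[11,0,0],"twist":0,"grip":0},{"offset":[14,0,0],"twist":0,"grip":0}]}}

```text
time: 6.07
tool_pos: [0.6315, -0.1695, 0.2277]
tool_rot: [0.0, 0.694, 0.72, -0.0]
contact_force: [-0.7, -1.9, -0.4]
gripper_width: 0.006
```

Emit:
{"api": "play_rows", "payload": {"increments": [{"offset":[3,0,0],"twist":0,"grip":0},{"offset":[6,0,0],"twist":0,"grip":0},{"offset":[9,0,0],"twist":0,"grip":0},{"offset":[12,0,0],"twist":0,"grip":0},{"offset":[15,0,0],"twist":0,"grip":0}]}}

```text
time: 6.48
tool_pos: [0.6309, -0.1544, 0.2276]
tool_rot: [-0.0, 0.694, 0.72, -0.0]
contact_force: [-1.1, -1.3, 0.3]
gripper_width: -0.001
```

Run:
```python
from h import *
s=manip.state();print(s["time"],s["tool_pos"],s["contact_force"])
for c in ("top","scene","wrist"):
  for i in range(2): look(c,["pusher_back","pusher_index","catch","plunger"],save=c+"3.png")
a=cv2.imread("pics/wrist3.png")
```

```text
6.4833 [ 0.63093183 -0.15437143  0.22764354] [-1.14849198 -1.25825507  0.33235368]
top pusher_back 0.41 [ 0.6289 -0.1476  0.0584] px 364 176
top catch 0.97 [ 0.7006 -0.0717  0.0199] px 340 155
top plunger 0.73 [ 0.6561 -0.4573 -0.0007] px 460 171
top pusher_back 0.7 [ 0.6577 -0.4562 -0.0013] px 460 170
top pusher_back 0.59 [ 0.6285 -0.1444  0.0603] px 363 176
top pusher_index 0.56 [ 0.7042 -0.1262  0.0188] px 357 154
top pusher_index 0.55 [ 0.3599 -0.4555  0.0005] px 461 264
top catch 0.82 [ 0.7001 -0.0724  0.0215] px 340 155
top catch 0.18 [ 0.6238  0.373  -0.002 ] px 201 178
scene pusher_back 0.94 [ 0.6308 -0.1448  0.0624] px 269 192
scene pusher_index 0.69 [ 0.701  -0.1311  0.0238] px 255 218
scene pusher_index 0.47 [0.5181 0.0584 0.0162] px 350 219
scene catch 0.75 [ 0.6948 -0.0745  0.0193] px 271 230
scene plunger 0.49 [ 0.7039 -0.1234  0.021 ] px 256 221
scene pusher_back 0.63 [ 0.6301 -0.1448  0.0618] px 269 192
scene pusher_back 0.55 [ 0.7072 -0.1259  0.0221] px 254 221
scene pusher_index 0.58 [ 0.6999 -0.1265  0.0235] px 256 219
scene catch 0.68 [ 0.628  -0.0019  0.0203] px 307 230
scene catch 0.67 [ 0.6981 -0.0755  0.0189] px 269 230
scene plunger 0.61 [ 0.7053 -0.1249  0.021 ] px 255 221
scene plunger 0.52 [ 0.631  -0.1463  0.058 ] px 269 193
wrist pusher_back 0.89 [ 0.6254 -0.1407  0.0566] px 312 242
wrist pusher_index 0.79 [ 0.7006 -0.1236  0.0165] px 454 186
wrist catch 0.56 [ 0.696  -0.0754  0.0219] px 465 92
wrist plunger 0.6 [ 0.6972 -0.0743  0.0267] px 472 90
wrist pusher_back 0.78 [ 0.6233 -0.1372  0.0578] px 307 236
wrist pusher_index 0.81 [ 0.7024 -0.1282  0.0192] px 458 196
wrist catch 0.89 [ 0.6971 -0.0755  0.0257] px 470 93
```

View pics/wrist3.png

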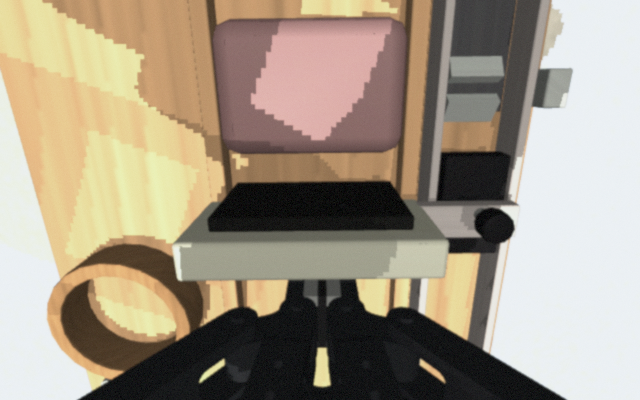

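Wrist view: the fingertips (322,285) are against the plate back, first bar at (310,85), ridges at (473,67) and (472,107), knob at (493,224). The index has about 50 mm to go. I'll push steadily, then in small steps.

Emit:
{"api": "play_rows", "payload": {"increments": [{"offset":[3,0,0],"twist":0,"grip":0},{"offset":[6,0,0],"twist":0,"grip":0},{"offset":[9,0,0],"twist":0,"grip":0},{"offset":[12,0,0],"twist":0,"grip":0},{"offset":[15,0,0],"twist":0,"grip":0}]}}

```text
time: 8.4
tool_pos: [0.6304, -0.1394, 0.2277]
tool_rot: [-0.0, 0.693, 0.72, -0.0]
contact_force: [-1.1, -1.4, 0.2]
gripper_width: -0.004
```

Emit:
{"api": "play_rows", "payload": {"increments": [{"offset":[2.5,0,0],"twist":0,"grip":0},{"offset":[5,0,0],"twist":0,"grip":0},{"offset":[7.5,0,0],"twist":0,"grip":0},{"offset":[10,0,0],"twist":0,"grip":0},{"offset":[12,0,0],"twist":0,"grip":0}]}}

```text
time: 8.82
tool_pos: [0.6299, -0.1275, 0.2277]
tool_rot: [-0.0, 0.694, 0.72, -0.0]
contact_force: [-2.4, -2.8, 0.8]
gripper_width: -0.001
```

Emit:
{"api": "play_rows", "payload": {"increments": [{"offset":[1.5,0,0],"twist":0,"grip":0},{"offset":[3,0,0],"twist":0,"grip":0},{"offset":[4.5,0,0],"twist":0,"grip":0},{"offset":[6,0,0],"twist":0,"grip":0},{"offset":[6,0,0],"twist":0,"grip":0}]}}

```text
time: 9.23
tool_pos: [0.6298, -0.1213, 0.2277]
tool_rot: [-0.0, 0.694, 0.72, 0.0]
contact_force: [-0.6, -1.4, 0.4]
gripper_width: 0.0
```

Run:
```python
from h import *
s=manip.state();print(s["time"],s["tool_pos"],s["contact_force"])
for c in ("top","scene","wrist"):
  for i in range(3): look(c,["pusher_index","catch"],save=c+"4.png")
```

```text
9.2333 [ 0.62979264 -0.1213394   0.22765482] [-0.64457195 -1.43144658  0.35455321]
top catch 0.63 [ 0.6979 -0.0736  0.0198] px 340 156
top catch 0.59 [ 0.7027 -0.0738  0.0192] px 340 154
top pusher_index 0.44 [0.5156 0.0616 0.0169] px 297 213
top catch 0.79 [ 0.7004 -0.0739  0.0169] px 340 155
scene pusher_index 0.82 [ 0.6985 -0.0977  0.0252] px 264 224
scene pusher_index 0.67 [ 0.4563  0.3646 -0.0017] px 451 277
scene catch 0.75 [ 0.6976 -0.0735  0.0217] px 270 230
scene pusher_index 0.78 [ 0.7008 -0.0937  0.0217] px 264 226
scene catch 0.93 [ 0.6986 -0.068   0.0201] px 271 232
scene pusher_index 0.93 [ 0.6999 -0.0947  0.0219] px 264 226
wrist pusher_index 0.68 [ 0.7029 -0.0945  0.0187] px 461 194
wrist pusher_index 0.39 [ 0.6256 -0.0667  0.0195] px 319 137
wrist catch 0.98 [ 0.6965 -0.0729  0.0265] px 462 157
wrist pusher_index 0.67 [ 0.6996 -0.095   0.0228] px 458 197
wrist catch 0.86 [ 0.6988 -0.0726  0.0218] px 463 155
wrist pusher_index 0.87 [ 0.6985 -0.0938  0.0187] px 453 193
```

About 21 mm to go (index −0.0945, catch −0.073). Now small steps, watching the force.

Emit:
{"api": "play_rows", "payload": {"increments": [{"offset":[1.5,0,0],"twist":0,"grip":0},{"offset":[3,0,0],"twist":0,"grip":0},{"offset":[4.5,0,0],"twist":0,"grip":0},{"offset":[6,0,0],"twist":0,"grip":0},{"offset":[7,0,0],"twist":0,"grip":0}]}}

```text
time: 11.0
tool_pos: [0.6294, -0.1146, 0.2277]
tool_rot: [0.0, 0.694, 0.72, -0.0]
contact_force: [-1.1, -1.7, -0.3]
gripper_width: -0.001
```

Emit:
{"api": "play_rows", "payload": {"increments": [{"offset":[1,0,0],"twist":0,"grip":0},{"offset":[2,0,0],"twist":0,"grip":0},{"offset":[3,0,0],"twist":0,"grip":0},{"offset":[4,0,0],"twist":0,"grip":0}]}}

```text
time: 11.33
tool_pos: [0.6293, -0.1119, 0.2278]
tool_rot: [0.001, 0.693, 0.72, -0.001]
contact_force: [-1.2, -9.0, -0.9]
gripper_width: -0.005
```

Emit:
{"api": "play_rows", "payload": {"increments": [{"offset":[0.5,0,0],"twist":0,"grip":0},{"offset":[1,0,0],"twist":0,"grip":0},{"offset":[1.5,0,0],"twist":0,"grip":0}]}}

```text
time: 11.58
tool_pos: [0.6292, -0.1106, 0.2278]
tool_rot: [0.001, 0.694, 0.72, -0.001]
contact_force: [-0.3, -8.8, -0.4]
gripper_width: -0.001
```

On the first ridge (about 9 N). I'll continue in 2 mm portions.

Emit:
{"api": "play_rows", "payload": {"increments": [{"offset":[0.7,0,0],"twist":0,"grip":0},{"offset":[1.4,0,0],"twist":0,"grip":0},{"offset":[2,0,0],"twist":0,"grip":0}]}}

```text
time: 11.83
tool_pos: [0.6292, -0.1087, 0.2278]
tool_rot: [0.002, 0.694, 0.72, -0.001]
contact_force: [-0.3, -9.2, -0.8]
gripper_width: -0.002
```

Emit:
{"api": "play_rows", "payload": {"increments": [{"offset":[0.5,0,0],"twist":0,"grip":0},{"offset":[1,0,0],"twist":0,"grip":0}]}}

```text
time: 12.0
tool_pos: [0.6291, -0.1077, 0.2278]
tool_rot: [0.001, 0.694, 0.72, -0.001]
contact_force: [-1.2, -9.5, -1.3]
gripper_width: 0.006
```

Emit:
{"api": "play_rows", "payload": {"increments": [{"offset":[0.5,0,0],"twist":0,"grip":0},{"offset":[1,0,0],"twist":0,"grip":0}]}}

```text
time: 12.17
tool_pos: [0.629, -0.1062, 0.2277]
tool_rot: [0.001, 0.694, 0.72, -0.001]
contact_force: [0.1, -5.1, -0.2]
gripper_width: 0.003
```

Emit:
{"api": "play_rows", "payload": {"increments": [{"offset":[0,0,0],"twist":0,"grip":0},{"offset":[0,0,0],"twist":0,"grip":0}]}}

```text
time: 12.33
tool_pos: [0.629, -0.1053, 0.2277]
tool_rot: [-0.0, 0.694, 0.72, -0.0]
contact_force: [-0.7, -1.3, 0.9]
gripper_width: -0.004
```

The force has fallen away. I'll check before doing anything else.

Run:
```python
from h import *
s=manip.state();print(s["time"],s["tool_pos"],s["contact_force"])
for c in ("scene","wrist"):
  for i in range(4): look(c,["pusher_index","catch"],save=c+"5.png")
print(manip.state()["contact_force"])
```

```text
12.3333 [ 0.62904267 -0.10532833  0.22773288] [-0.70337258 -1.324581    0.90200802]
scene pusher_index 0.95 [ 0.6998 -0.0828  0.0241] px 267 228
scene pusher_index 0.41 [ 0.5237 -0.1999  0.0205] px 284 168
scene catch 0.64 [ 0.7026 -0.0759  0.0218] px 268 231
scene catch 0.62 [0.6161 0.0666 0.019 ] px 328 243
scene pusher_index 0.89 [ 0.7011 -0.0811  0.0237] px 267 229
scene pusher_index 0.71 [ 0.6543 -0.4574 -0.0013] px 196 150
scene catch 0.6 [ 0.6963 -0.0722  0.0217] px 271 230
scene catch 0.6 [ 0.7002 -0.075   0.0296] px 269 229
scene pusher_index 0.73 [ 0.6995 -0.0798  0.0225] px 268 229
scene catch 0.88 [ 0.6974 -0.0753  0.0213] px 270 230
scene pusher_index 0.9 [ 0.6986 -0.0797  0.0212] px 268 229
scene catch 0.64 [ 0.6997 -0.0721  0.0197] px 270 231
scene catch 0.21 [ 0.3627 -0.4682  0.0013] px 263 98
wrist pusher_index 0.67 [ 0.7017 -0.0773  0.019 ] px 461 193
wrist pusher_index 0.79 [ 0.6999 -0.078   0.0183] px 457 194
wrist catch 0.28 [ 0.6946 -0.0589  0.0209] px 454 159
wrist pusher_index 0.77 [ 0.6977 -0.077   0.0195] px 454 192
wrist pusher_index 0.65 [ 0.7006 -0.0785  0.0184] px 458 195
wrist catch 0.56 [ 0.5284 -0.2017  0.0202] px 159 369
[-0.49304376 -0.49642886 -0.60844313]
```

View pics/wrist5.png

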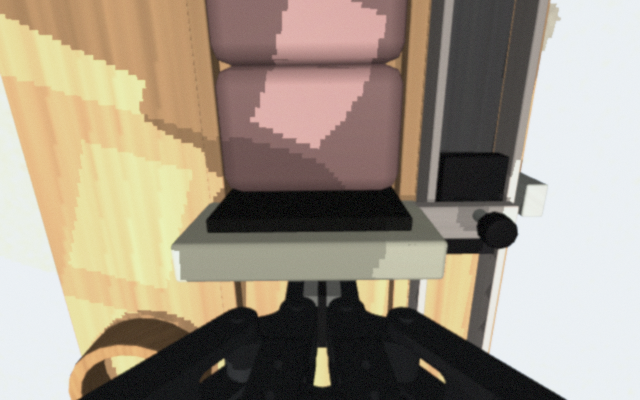

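Wrist view: the plate is still against the fingertips and the saddle (532,195) lies slightly ahead of the plunger, so the index is about 4–5 mm short, right at the crest. I'll go on in 0.5 mm steps.

Emit:
{"api": "play_rows", "payload": {"increments": [{"offset":[0.5,0,0],"twist":0,"grip":0},{"offset":[1,0,0],"twist":0,"grip":0},{"offset":[1,0,0],"twist":0,"grip":0}]}}

```text
time: 13.78
tool_pos: [0.6291, -0.1041, 0.2277]
tool_rot: [-0.0, 0.694, 0.72, 0.0]
contact_force: [0.5, 0.9, -0.0]
gripper_width: 0.002
```

Run:
```python
from h import *
for c in ["wrist"]:
  for i in range(4): look(c,["pusher_index","pusher_back"],save=c+"6.png")
s=manip.state();print(s["tool_pos"],s["contact_force"])
a=cv2.imread("pics/wrist5.png")[120:320,160:560];b=cv2.imread("pics/wrist6.png")[120:320,160:560]
cv2.imwrite("pics/cmp.png",cv2.resize(np.vstack([a,b]),None,fx=1.5,fy=1.5))
```

```text
wrist pusher_index 0.94 [ 0.6993 -0.0727  0.0199] px 458 187
wrist pusher_back 0.76 [ 0.6226 -0.0869  0.0598] px 310 239
wrist pusher_back 0.39 [ 0.6172 -0.074   0.0018] px 304 175
wrist pusher_index 0.96 [ 0.6997 -0.0736  0.0215] px 460 189
wrist pusher_back 0.76 [ 0.622  -0.0876  0.0595] px 308 240
wrist pusher_index 0.72 [ 0.6992 -0.0711  0.0161] px 456 182
wrist pusher_back 0.63 [ 0.6205 -0.0849  0.0596] px 305 234
wrist pusher_index 0.74 [ 0.6981 -0.0725  0.0178] px 455 185
wrist pusher_back 0.58 [ 0.6227 -0.0869  0.058 ] px 310 237
[ 0.62909974 -0.10420992  0.22771773] [-0.05594254 -0.44475808  0.21624594]
```

View pics/cmp.png

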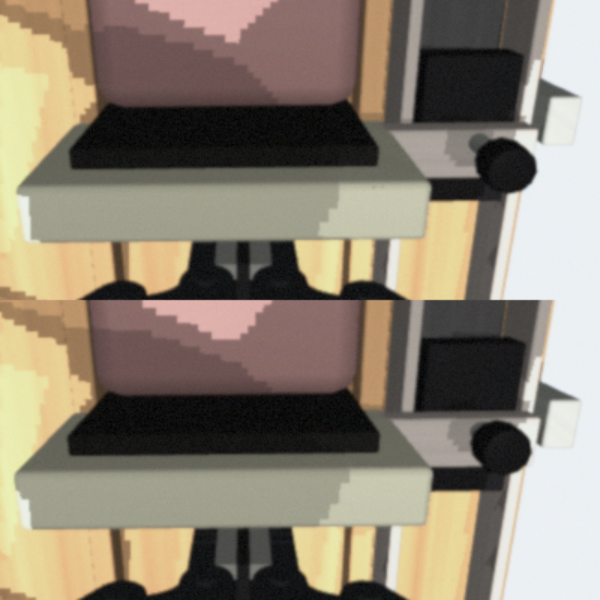

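It clicked. In the lower picture the plate has moved about 4 mm ahead of the fingers, the knob has dropped, and the index is at −0.0725 against the catch at about −0.073. I'll back off and lift.

Emit:
{"api": "play_rows", "payload": {"increments": [{"offset":[-10,0,0],"twist":0,"grip":0},{"offset":[-30,0,0],"twist":0,"grip":0},{"offset":[-45,0,-20],"twist":0,"grip":0},{"offset":[-50,0,-55],"twist":0,"grip":0},{"offset":[-50,0,-90],"twist":0,"grip":0}]}}

```text
time: 14.8
tool_pos: [0.6303, -0.1561, 0.3168]
tool_rot: [-0.002, 0.694, 0.72, -0.001]
contact_force: [0.6, 0.4, 0.9]
gripper_width: 0.006
```

Emit:
{"api": "play_rows", "payload": {"increments": [{"offset":[-20,0,-30],"twist":0,"grip":0},{"offset":[-40,0,-60],"twist":0,"grip":0},{"offset":[-40,0,-60],"twist":0,"grip":0},{"offset":[-40,0,-60],"twist":0,"grip":0}]}}

```text
time: 15.13
tool_pos: [0.6329, -0.196, 0.3812]
tool_rot: [0.003, 0.694, 0.72, 0.001]
contact_force: [0.2, 0.3, -0.3]
gripper_width: -0.003
```

Run:
```python
from h import *
for c in ["scene","wrist","top"]:
  for i in range(3): a,_=look(c,["pusher_index","catch","bar1"] if i==0 else ["pusher_index","catch"],save=c+"7.png")
s=manip.state();print(s["time"],s["tool_pos"],s["contact_force"])
a=cv2.imread("pics/scene7.png")
cv2.imwrite("pics/f.png",cv2.resize(a[130:300,190:400],None,fx=3.4,fy=3.4,interpolation=cv2.INTER_CUBIC))
```

```text
scene pusher_index 0.97 [ 0.6974 -0.0778  0.0248] px 269 229
scene catch 0.76 [ 0.6994 -0.0734  0.0202] px 270 231
scene catch 0.6 [ 0.6317 -0.1693 -0.0032] px 265 200
scene catch 0.25 [ 0.3621 -0.4687  0.0021] px 263 98
scene bar1 0.97 [ 0.6206 -0.0423  0.0145] px 298 221
scene bar1 0.92 [ 0.7702  0.2598 -0.0026] px 342 335
scene bar1 0.81 [0.6266 0.0135 0.0179] px 311 234
scene pusher_index 0.7 [ 0.7006 -0.0753  0.0224] px 269 230
scene pusher_index 0.19 [ 0.6981 -0.0735  0.0235] px 270 230
scene catch 0.64 [ 0.6994 -0.0722  0.0183] px 270 231
scene catch 0.47 [0.6238 0.0126 0.0189] px 311 233
scene pusher_index 0.87 [ 0.6994 -0.0752  0.0227] px 269 230
scene catch 0.78 [ 0.6971 -0.0737  0.0193] px 270 230
wrist pusher_index 0.88 [ 0.6997 -0.0745  0.0197] px 407 37
wrist bar1 0.86 [ 0.3615 -0.2158  0.0027] px 55 178
wrist pusher_index 0.75 [ 0.6991 -0.072   0.0179] px 406 34
wrist pusher_index 0.2 [ 0.6258 -0.1685 -0.0008] px 317 140
wrist catch 0.68 [ 0.5149 -0.4563 -0.0007] px 220 367
wrist pusher_index 0.56 [ 0.6989 -0.0744  0.02  ] px 406 37
wrist pusher_index 0.25 [ 6.564e-01 -4.599e-01 -3.000e-04] px 333 373
top pusher_index 0.55 [ 0.7002 -0.0704  0.0196] px 339 155
top catch 0.59 [ 0.7004 -0.073   0.0206] px 340 155
top bar1 0.82 [ 0.6234 -0.0428  0.018 ] px 330 179
top bar1 0.73 [ 0.3693 -0.0321 -0.0009] px 326 260
top bar1 0.72 [0.6158 0.0705 0.0147] px 294 181
top pusher_index 0.91 [ 0.6983 -0.0683  0.0171] px 338 156
top catch 0.56 [ 0.7006 -0.0747  0.018 ] px 340 155
top catch 0.4 [ 0.6233 -0.0405  0.0144] px 329 179
top pusher_index 0.73 [ 0.7013 -0.0713  0.0173] px 339 155
top pusher_index 0.36 [ 5.066e-01 -4.570e-01  2.000e-04] px 461 218
top pusher_index 0.29 [0.619  0.0714 0.0111] px 294 180
top catch 0.83 [ 0.699  -0.069   0.0195] px 339 155
16.6333 [ 0.63251468 -0.19413147  0.37769752] [ 0.36184584 -0.14156899 -0.32839689]
```

View pics/f.png

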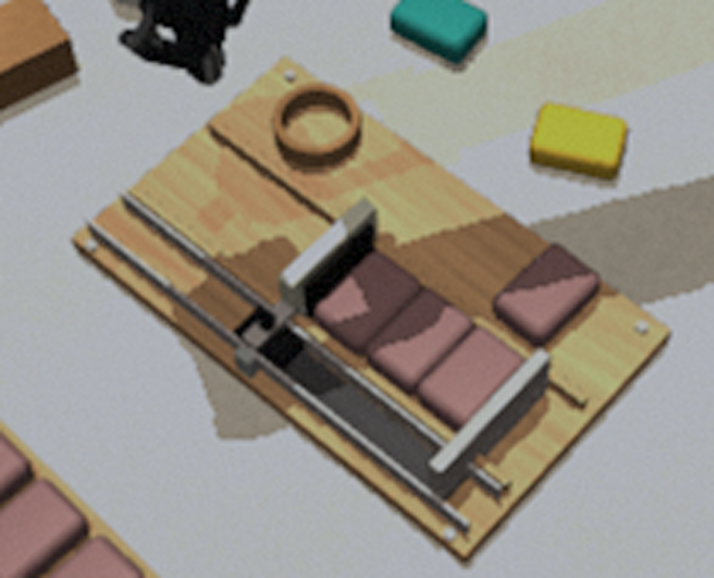

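View pics/wrist7.png

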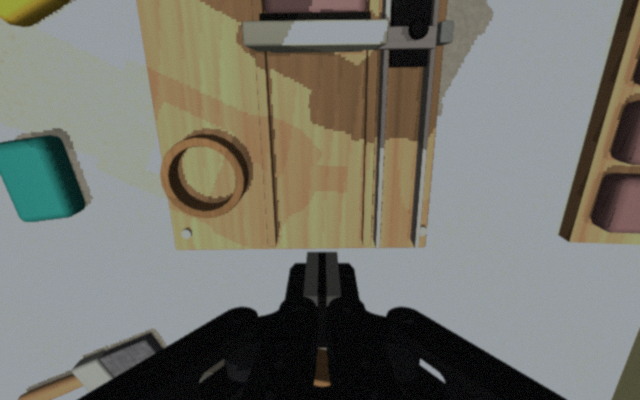

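The final pictures show the plunger beside the saddle (wrist (418,30) against (446,32)), the row closed up and flat, the tape and spare bar in place, and the gripper well clear. Average index y is about −0.074 and catch about −0.073. I'll hand in.

```bash
python3 -c "
from plant import manip
print(manip.job_done())"
```

```text
the job is handed in; nothing more can be done
None
```

I pushed the plate from behind with the closed fingertips until the plunger rode over the first ridge and clicked into the catch. I then backed off, lifted clear and handed the job in. No verdict is reported.

- **The click:** the force reached about 9.5 N on the ridge, then fell to about zero. The plate moved about 4 mm ahead of the fingers on its own and the knob dropped.
- **Position:** my last readings put the index at a mean y of about −0.074 m and the catch at about −0.073 m. That is within the 2.5 mm allowed, but single readings scattered by up to about 4 mm and the cameras differ by a few mm. The click itself is the firmer evidence.
- **Surroundings:** in the last pictures the three bars lie flat and closed up, and the tape and spare bar have not visibly moved. I did not measure the bystanders separately, and the jar, carton, mug and stamp were not in the final pictures I viewed.
- **Time:** I handed in at about 17 s of the 48 s allowed, with the gripper clear and no contact force beyond noise.

One check was unclear along the way. The force first fell while the plate was still about 5 mm short, at the crest, and a further 1 mm of push completed the click.

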